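# Set the step rate on the indexer's controller and start it

## Robot

A 7-joint arm with a two-finger parallel gripper is mounted at the origin on a cart in front of the work surface, level with it; the furniture and walls round the work are solid. World frame = base frame: x ahead of the robot, y to its left, z up, the work surface at z = 0. Lengths are in m, angles in rad, forces in N, time in s.
With the tool pointing down it reaches from about 0.35 to 0.9 m from the base axis. Payload 7.2 kg.
Tool frame: the origin (TCP) lies midway between the tips of the shut fingers; the grasp point (between the pads) lies behind it (bot.pinch_z is the z of the grasp point in the tool frame, in m); z points along the fingers, y is the line along which they close (so a half turn about z gives the same grasp; the last joint's range is limited). The gripper opens to 88 mm and grips with 3 to 60 N. Pads are 20 mm wide; open, the fingers measure 115 mm over their backs; the gripper's body (75 mm by 178 mm) begins 61 mm behind the grasp point.
Start: joints at [-1.212, 0.411, -0.013, 1.596, 0.006, 1.134, -0.082], TCP at [0.259, 0.569, 0.223] pointing down, gripper open.
Joint ranges: [-2.95, 2.95], [-0.29, 1.99], [-1.47, 1.44], [0.14, 2.54], [-1.03, 4.17], [0.13, 1.85], [-2.86, 2.86]. Speed limits (rad/s): [2.39, 2.39, 3.01, 3.01, 3.14, 3.14, 3.14].

## Interface

Orientations are given as a unit quaternion [w, x, y, z].
In Python, from workcell import monitor, snapshot, get_calibration, workorder, bot gives the robot as it stands.
- The arm moves only by the tool arm_command, never from a script. Its argument "targets" is a list of rows, each an object of numbers: "dx", "dy", "dz": the shift along the tool's x, y, z normalised to -1 to 1, where 1 is 30 mm; "rx", "ry", "rz": the turn, a rotation vector about the tool's x, y, z normalised to -1 to 1, where 1 is 4 degrees; "claw": the gripper's target within -1 to 1 (shut at 1, half-way at 0, fully open at -1). In form: [{"dx": .., "dy": .., "dz": .., "rx": .., "ry": .., "rz": .., "claw": ..}, ...]. A call has exactly 5 rows; each row shifts and turns the commanded pose from where the row before left it, along the tool's axes as they then stand; what a row does not reach is not made up. A row lasts 1/8 s, in which the tool goes at most 62.5 mm and 10.7 degrees, less where a joint would pass 70% of its speed; a pose out of reach is approached as far as the arm can. A call with a number of a shift or a turn outside -1 to 1 is refused whole. A call with a gripper value outside its range is refused whole. The fingers move at their own pace and stop on an object; "grip_force" is the grip in N (left out, the last holds). Time passes only in rows, so rows that do not move let the fingers close, or fill a call up. It gives the time, the measured TCP pose, the force, the opening and the grip force at its end, in the units of the state.
- monitor.observe(): the state, without advancing time (a new reading comes with each control period).
- snapshot(name): name is "scene" or "top" or "wrist"; returns the picture (400x640x3 uint8, blue, green, red); there is no depth.
- get_calibration(name): a dict with "fx", "fy", "cx", "cy" (pixels), "k1" (the pictures are not rectified: a ray, as slopes to the right and down, at radius r is drawn at 1 + k1 r^2 times it, then the intrinsics apply), "R" (3x3) and "t" (3): a world point X has camera coordinates R X + t; the wrist camera has in their place "mount" (4x4, takes a point from camera to tool coordinates, whose origin is the TCP and whose axes are the flange's). Camera axes: x right, y down, z forward; pixel columns grow to the right and rows downward; lengths in m; the calibration is good to about 2 mm. A picture is of the moment at which its call begins: read the wrist's pose just before it. get_calibration takes no time and is no camera call.
- workorder.finish_job(): hands the job in; it is judged then, once.
The state is a dict: "clock": time; "joint_pos": joint angles; "dq": joint speeds; "joint_torque": joint torques, N m; "tool_pos": TCP position; "tcp_rot": TCP orientation; "contact_force": force on the tool from outside, world axes, zero at the start; "torque": the same for the moment, N m; "width": finger opening in m; "gripper_force": force on a finger pad.
Only numpy, scipy, OpenCV 4.12 (cv2) and the standard library are available. Lean on these libraries where they do the work, as an engineer would, in place of code of your own. Each camera call takes 0.05 s, during which the arm holds its last target. There are 200 camera calls.

## Task

The grey bench controller sets the step rate of the rotary indexer. With a fingertip, gently push the lever of its rotary selector round clockwise, click by click, until it points at the sixth of its eight marks (the shortest bar is the first, the bars grow clockwise) and rests there in its click; only then press the round start button beside it right down and let it come back up. The controller just stands on its feet: do not shove or lift it, and leave the loose things round it alone.

Things in the scene. Friction and masses are not known exactly. Their poses are not given: they have to be found in the camera images.
- controller: Grey die-cast controller case with an aluminium lid, 150 mm deep (its x) by 220 mm wide (its y) by 60 mm high, about 2.6 kg, loose on four rubber feet. Origin: centre of its underside; x points to its rear (the side with the stub antenna), y to its left, z up. On its flat top (60 mm above the origin) the selector's axis is at x 0, y +40 mm and the start button at x -12, y -75 mm. The stub antenna stands at the rear at x +89, y -88 mm, up to 80 mm high.
- selector_axis (a point): The point of the selector's axis on the flat top of the case, 60 mm above its underside; axes as those of the controller. Eight white bars lie round it on the panel, 54 mm and more from the axis: the first (shortest, 5 mm) 105 degrees to the left of the case's rear direction (its +x), then one every 30 degrees clockwise seen from above; the eighth (longest, 16 mm) is 105 degrees to the right. The sixth is 45 degrees to the right of the rear direction.
- selector_tip (a point): A point in the middle of the selector's black lever, 42 mm out from the axis, 13.5 mm above the flat top of the case; its x points outward along the lever, z up. The lever is a straight bar 10.5 mm wide, from 5 to 22 mm above the case top, reaching from the axis to 50 mm, with a white line on top, on a round hub of 20 mm radius at its foot (16 mm higher up). Nothing sticks out of the hub on the other side.
- selector (a joint): Angle of the selector in rad, grows clockwise seen from above: 0 at the first mark, 0.5236 (30 degrees) more at each next, 2.618 at the sixth, stops just past the first and the eighth (3.665). Spring detent: the lever snaps into the nearest mark by itself and stays; it takes about 0.1 Nm (2 to 5 N of fingertip force on the lever) to push it out of a click, and halfway to the next it jumps on ahead of the finger. It starts at the first, second or third mark.
- start_button (a joint): Travel of the start button in m: 0 up, 0.006 fully down; spring return, about 5 N to push it fully down.
- start_button_top (a point): Centre of the top of the start button's black cap (28 mm across, in a steel ring), pressed straight down.
- loupe: Black eye loupe, 37 mm across and 34 mm high, upright to the right of the controller; origin at the centre of its underside. To be left alone.
- usb_key: Small red memory stick, 18 x 55 x 8 mm, lying in front of the controller; origin at the centre of its underside. To be left alone.
- marker_1: White marker pen with a blue cap, 15 x 142 x 17 mm, lying behind the controller; origin at the centre of its underside. To be left alone.

How it is judged:
By the outcome, as a careful person would: the job done as asked, in the order asked, and still so for the second after the job is handed in, with the robot touching nothing.
It also fails if it takes over 54 s, if anything falls off the work surface, if the arm or the gripper's body presses on something with over 40 N, if the wrist force passes 120 N, or if a joint passes its speed limit or range.

## Working session

There is one attempt and no reset: what is moved stays moved. The work goes in short steps, Python scripts to look and compute and a tool call to move; the robot and the scene stay as the last step left them, time stands still between calls to the robot, and variables do not carry over. Pictures are saved under pics/ and viewed, at most 10 in all, crops included, and the job is handed in when it is done.

Besides the shell and the picture viewer there is one more tool, called after "Request:" as name([rows], argument=value, ...), one row to a line, values as JSON. arm_command: Moves the arm, as the interface text tells. Its arguments: {"type":"object","properties":{"targets":{"type":"array"},"grip_force":{"type":"number"}},"required":["targets"]}

```bash
mkdir -p pics; python3 - <<'E'
from workcell import monitor, snapshot, get_calibration, bot
import cv2
s=monitor.observe(); print({k:s[k] for k in('clock','tool_pos','tcp_rot','width','contact_force')}, bot.pinch_z)
for n in('top','scene'):
    cv2.imwrite(f'pics/{n}0.png',snapshot(n)); c=get_calibration(n); print(n,c)
print(get_calibration('wrist'))
E
```

```text
{'clock': 0.0, 'tool_pos': array([0.25858141, 0.56845912, 0.22181956]), 'tcp_rot': array([-1.04739424e-04,  2.11775083e-01,  9.77318115e-01, -7.77796073e-04]), 'width': 0.0877604027989695, 'contact_force': array([ 0.07319842, -1.07191502, -0.18156768])} -0.0187
top {'fx': 361.5600416693331, 'fy': 361.5600416693331, 'cx': 316.87775098067516, 'cy': 194.4595786361115, 'k1': -0.02604604215343722, 'R': array([[-0.01082164, -0.9993856 , -0.03333654],
       [-0.99815804,  0.01278657, -0.05930452],
       [ 0.05969434,  0.03263336, -0.99768314]]), 't': array([-0.20455811,  0.52765809,  0.90866739])}
scene {'fx': 463.8027026843071, 'fy': 463.8027026843071, 'cx': 324.54733919541195, 'cy': 201.30934191557637, 'k1': 0.037265967067525003, 'R': array([[ 0.44738597, -0.89419354,  0.01623881],
       [-0.52715607, -0.27832931, -0.80289431],
       [ 0.72246265,  0.35064326, -0.59590018]]), 't': array([-0.43154461,  0.28888817,  0.60512081])}
{'fx': 350.4065784486375, 'fy': 350.4065784486375, 'cx': 327.0671165006428, 'cy': 197.29388160395746, 'k1': -0.041748428663788424, 'mount': array([[-1.21835409e-03, -9.62951368e-01, -2.69672354e-01,
         7.39058183e-02],
       [ 9.99999243e-01, -1.12675938e-03, -4.94446960e-04,
        -7.56328880e-04],
       [ 1.72272521e-04, -2.69672753e-01,  9.62952012e-01,
        -1.61331235e-01],
       [ 0.00000000e+00,  0.00000000e+00,  0.00000000e+00,
         1.00000000e+00]])}
```

View pics/top0.png

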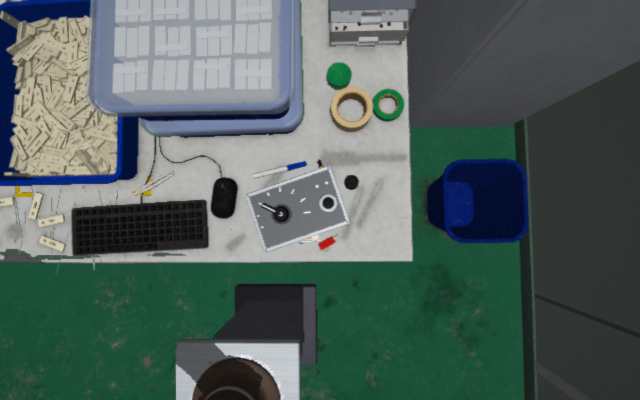

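View pics/scene0.png

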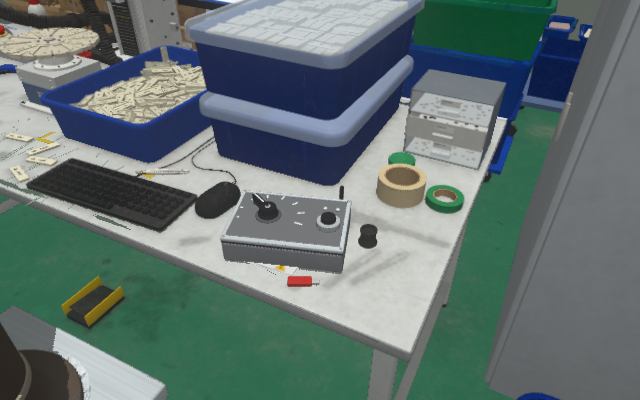

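```bash
cat > h.py <<'E'
import numpy as np, cv2
from workcell import get_calibration
from scipy.spatial.transform import Rotation as Ro
def cam(n,s=None):
    c=get_calibration(n)
    if n!='wrist': return c, c['R'], c['t']
    q=np.array(s['tcp_rot']); Rt=Ro.from_quat(q[[1,2,3,0]]).as_matrix(); M=c['mount']
    Rw=Rt@M[:3,:3]; o=Rt@M[:3,3]+s['tool_pos']
    return c,Rw.T,-Rw.T@o
def plane(n,uv,z,s=None):
    c,R,t=cam(n,s); out=[]
    for u,v in np.atleast_2d(uv):
        d=np.array([(u-c['cx'])/c['fx'],(v-c['cy'])/c['fy']]); p=d.copy()
        for _ in range(10): p=d/(1+c['k1']*(p@p))
        r=R.T@np.array([*p,1]); o=-R.T@t
        out.append(o+r*(z-o[2])/r[2])
    return np.array(out)
E
python3 - <<'E'
import cv2
a=cv2.imread('pics/top0.png')[150:260,230:370]
b=cv2.imread('pics/scene0.png')[175:295,205:395]
cv2.imwrite('pics/c1.png',cv2.resize(a,(770,605-5),interpolation=cv2.INTER_CUBIC))
E
```

```text
(no output)
```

View pics/c1.png

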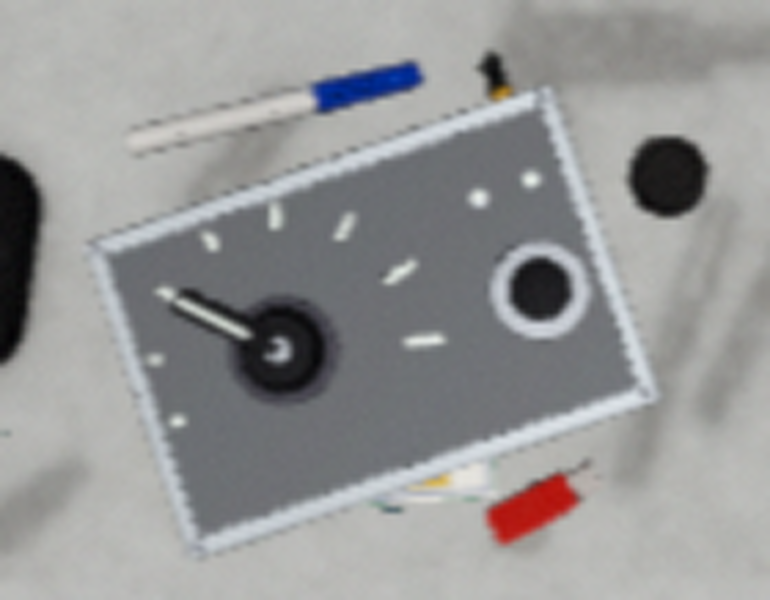

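```bash
python3 - <<'E'
from h import *
f=lambda P:[(x/5.5+230-.4,y/5.4545+150-.4) for x,y in P]
np.set_printoptions(precision=4,suppress=True)
C=plane('top',f([(95,248),(545,95),(655,395),(198,550)]),.06)
print(C, [np.linalg.norm(C[i]-C[(i+1)%4]) for i in range(4)])
ctr=C.mean(0); ex=(C[0]+C[1]-C[2]-C[3]); ey=(C[0]+C[3]-C[1]-C[2])
print(ctr, np.degrees(np.arctan2(ex[1],ex[0])), np.degrees(np.arctan2(-ey[0],ey[1])))
th=(np.arctan2(ex[1],ex[0])*.4+np.arctan2(-ey[0],ey[1])*.6)
R=np.array([[np.cos(th),-np.sin(th)],[np.sin(th),np.cos(th)]])
print('axis',ctr[:2]+R@[0,.04],'btn',ctr[:2]+R@[-.012,-.075])
print('seen hub z.076+',plane('top',f([(280,349)]),.08),'btn',plane('top',f([(540,289)]),.068))
print('marks6',plane('top',f([(345,226)]),.06), ctr[:2]+R@(np.array([0,.04])+.061*np.array([np.cos(-np.pi/4),np.sin(-np.pi/4)])))
print('lever end',plane('top',f([(170,292)]),.082))
E
```

```text
[[ 0.523  -0.042   0.06  ]
 [ 0.5886 -0.2417  0.06  ]
 [ 0.4552 -0.2879  0.06  ]
 [ 0.389  -0.0874  0.06  ]] [np.float64(0.21023281503179014), np.float64(0.14119888614128334), np.float64(0.21117206789473195), np.float64(0.14156305513280243)]
[ 0.489  -0.1648  0.06  ] 18.921347474285863 18.2186421438439
axis [ 0.4763 -0.1268] btn [ 0.5014 -0.2397]
seen hub z.076+ [[ 0.477  -0.1266  0.08  ]] btn [[ 0.5021 -0.2384  0.068 ]]
marks6 [[ 0.5314 -0.1529  0.06  ]] [ 0.5309 -0.154 ]
lever end [[ 0.5022 -0.0795  0.082 ]]
```

Request:
arm_command([
  {"dx":-0.77,"dy":-0.83,"claw":1},
  {"dx":-0.77,"dy":-0.83,"claw":1},
  {"dx":-0.77,"dy":-0.83,"claw":1},
  {"dx":-0.77,"dy":-0.83,"claw":1},
  {"dx":-0.77,"dy":-0.83,"claw":1},
], grip_force=10)

```text
invalid input
```

Request:
arm_command([
  {"dx":-0.77,"dy":-0.83,"claw":1},
  {"dx":-0.77,"dy":-0.83,"claw":1},
  {"dx":-0.77,"dy":-0.83,"claw":1},
  {"dx":-0.77,"dy":-0.83,"claw":1},
  {"dx":-0.77,"dy":-0.83,"claw":1},
])

```text
invalid input
```

Request:
arm_command([
  {"dx":-0.77,"dy":-0.83,"claw":1},
  {"dx":-0.77,"dy":-0.83,"claw":1},
  {"dx":-0.77,"dy":-0.83,"claw":1},
  {"dx":-0.77,"dy":-0.83,"claw":1},
  {"dx":-0.77,"dy":-0.83,"claw":1},
])

```text
invalid input
```

Request:
arm_command([
  {"dx":-0.77,"dy":-0.83,"claw":1},
  {"dx":-0.77,"dy":-0.83,"claw":1},
  {"dx":-0.77,"dy":-0.83,"claw":1},
  {"dx":-0.77,"dy":-0.83,"claw":1},
  {"dx":-0.4,"dy":-0.83,"claw":1},
])

```text
invalid input
```

Probably every key is required.

Request:
arm_command([
  {"dx":-0.77,"dy":-0.83,"dz":0,"rx":0,"ry":0,"rz":0,"claw":1},
  {"dx":-0.77,"dy":-0.83,"dz":0,"rx":0,"ry":0,"rz":0,"claw":1},
  {"dx":-0.77,"dy":-0.83,"dz":0,"rx":0,"ry":0,"rz":0,"claw":1},
  {"dx":-0.77,"dy":-0.83,"dz":0,"rx":0,"ry":0,"rz":0,"claw":1},
  {"dx":-0.77,"dy":-0.83,"dz":0,"rx":0,"ry":0,"rz":0,"claw":1},
], grip_force=10)

```text
clock: 0.72
tool_pos: [0.3125, 0.4065, 0.2223]
tcp_rot: [-0.0, 0.212, 0.977, -0.0]
contact_force: [0.5, -0.2, 0.3]
width: 0.0414
gripper_force: 0.0
```

Request:
arm_command([
  {"dx":-0.77,"dy":-0.83,"dz":0,"rx":0,"ry":0,"rz":0,"claw":1},
  {"dx":-0.77,"dy":-0.83,"dz":0,"rx":0,"ry":0,"rz":0,"claw":1},
  {"dx":-0.77,"dy":-0.83,"dz":0,"rx":0,"ry":0,"rz":0,"claw":1},
  {"dx":-0.77,"dy":-0.83,"dz":0,"rx":0,"ry":0,"rz":0,"claw":1},
  {"dx":-0.77,"dy":-0.83,"dz":0,"rx":0,"ry":0,"rz":0,"claw":1},
])

```text
clock: 1.35
tool_pos: [0.366, 0.2454, 0.2225]
tcp_rot: [-0.0, 0.212, 0.977, -0.0]
contact_force: [0.8, 0.5, -0.1]
width: 0.0005
gripper_force: 0.0
```

Request:
arm_command([
  {"dx":-0.77,"dy":-0.83,"dz":0,"rx":0,"ry":0,"rz":0,"claw":1},
  {"dx":-0.77,"dy":-0.83,"dz":0,"rx":0,"ry":0,"rz":0,"claw":1},
  {"dx":-0.77,"dy":-0.83,"dz":0,"rx":0,"ry":0,"rz":0,"claw":1},
  {"dx":-0.77,"dy":-0.83,"dz":0,"rx":0,"ry":0,"rz":0,"claw":1},
  {"dx":-0.77,"dy":-0.83,"dz":0,"rx":0,"ry":0,"rz":0,"claw":1},
])

```text
clock: 1.98
tool_pos: [0.4196, 0.0844, 0.2225]
tcp_rot: [-0.0, 0.212, 0.977, 0.0]
contact_force: [0.3, -0.4, -0.1]
width: 0.0009
gripper_force: 0.0
```

Request:
arm_command([
  {"dx":-0.77,"dy":-0.83,"dz":0,"rx":0,"ry":0,"rz":0,"claw":1},
  {"dx":-0.77,"dy":-0.83,"dz":0,"rx":0,"ry":0,"rz":0,"claw":1},
  {"dx":-0.77,"dy":-0.83,"dz":0,"rx":0,"ry":0,"rz":0,"claw":1},
  {"dx":-0.5,"dy":-0.83,"dz":0,"rx":0,"ry":0,"rz":0,"claw":1},
  {"dx":0,"dy":-0.5,"dz":0,"rx":0,"ry":0,"rz":0,"claw":1},
])

```text
clock: 2.6
tool_pos: [0.4486, -0.0551, 0.2224]
tcp_rot: [-0.0, 0.213, 0.977, -0.0]
contact_force: [-0.3, 0.1, 0.4]
width: 0.0007
gripper_force: 0.0
```

```bash
python3 - <<'E'
from h import *
from workcell import monitor,snapshot
import pickle
s=monitor.observe(); im=snapshot('wrist'); cv2.imwrite('pics/w1.png',im); pickle.dump(s,open('s1.pkl','wb'))
print(s['clock'],s['tool_pos'],s['tcp_rot'],s['joint_pos'],s['contact_force'])
cv2.imwrite('pics/w1b.png',cv2.resize(im,(800,500)))
E
```

```text
2.6 [ 0.44861003 -0.05513606  0.22240781] [-1.90284589e-04  2.12766600e-01  9.77102987e-01 -3.01071328e-04] [-0.39894621  0.10662975  0.45313858  2.01884347 -0.05382101  1.02792583
  1.22178501] [-0.28480863  0.086171    0.37862637]
```

View pics/w1b.png

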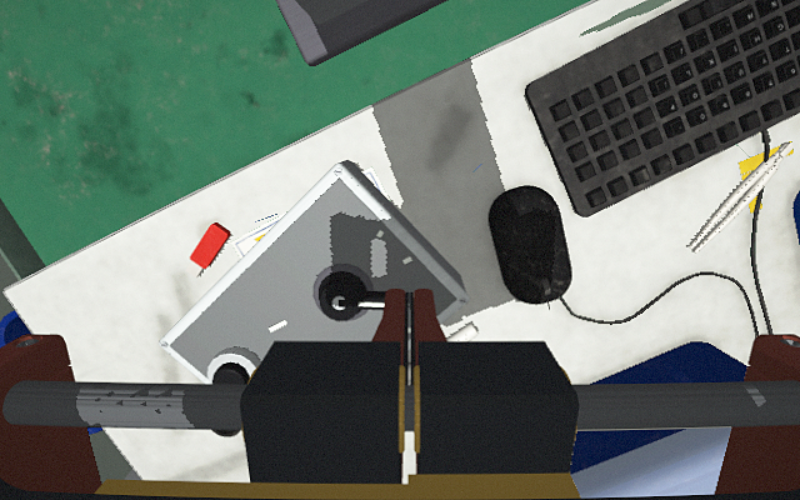

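```bash
python3 - <<'E'
from h import *
import pickle; s=pickle.load(open('s1.pkl','rb'))
np.set_printoptions(precision=4,suppress=True)
k=.8
print(plane('wrist',[(340*k,300*k)],.08,s),plane('wrist',[(379*k,235*k),(408*k,260*k),(278*k,326*k)],.06,s))
th=np.radians(18.5)
for m in(1,2,8):
    a=th+np.radians(105-30*(m-1)); r=.054+(.005+.011*(m-1)/7)/2; print(m,.4767+r*np.cos(a),-.1266+r*np.sin(a))
E
```

```text
[[ 0.4745 -0.1247  0.08  ]] [[ 0.4456 -0.0799  0.06  ]
 [ 0.4729 -0.0681  0.06  ]
 [ 0.48   -0.1877  0.06  ]]
1 0.4455155603298687 -0.07948545105320498
2 0.47320279080664607 -0.06942113511897591
8 0.4804850094511611 -0.18848435750215575
```

Request:
arm_command([
  {"dx":-0.98,"dy":-0.34,"dz":0,"rx":0,"ry":0,"rz":0,"claw":1},
  {"dx":0,"dy":0,"dz":1,"rx":0,"ry":0,"rz":0,"claw":1},
  {"dx":0,"dy":0,"dz":1,"rx":0,"ry":0,"rz":0,"claw":1},
  {"dx":0,"dy":0,"dz":1,"rx":0,"ry":0,"rz":0,"claw":1},
  {"dx":0,"dy":0,"dz":0.5,"rx":0,"ry":0,"rz":0,"claw":1},
])

```text
clock: 3.28
tool_pos: [0.4703, -0.0739, 0.1163]
tcp_rot: [-0.001, 0.211, 0.977, 0.0]
contact_force: [0.1, -0.2, 0.4]
width: 0.0003
gripper_force: 0.0
```

Request:
arm_command([
  {"dx":0,"dy":0,"dz":0.5,"rx":0,"ry":0,"rz":0,"claw":1},
  {"dx":0,"dy":0,"dz":0.5,"rx":0,"ry":0,"rz":0,"claw":1},
  {"dx":0,"dy":0,"dz":0.4,"rx":0,"ry":0,"rz":0,"claw":1},
  {"dx":0,"dy":0,"dz":0.2,"rx":0,"ry":0,"rz":0,"claw":1},
  {"dx":0,"dy":0,"dz":0,"rx":0,"ry":0,"rz":0,"claw":1},
])

```text
clock: 3.9
tool_pos: [0.4713, -0.0752, 0.0694]
tcp_rot: [-0.0, 0.212, 0.977, -0.0]
contact_force: [0.2, 0.2, -0.8]
width: 0.0006
gripper_force: 0.0
```

```bash
python3 - <<'E'
from h import *
from workcell import monitor,snapshot
s=monitor.observe(); im=snapshot('wrist'); print(s['tool_pos'],s['tcp_rot'],s['contact_force'])
cv2.imwrite('pics/w2.png',cv2.resize(im[150:350,170:490],(800,500)))
E
```

```text
[ 0.47125369 -0.0752455   0.06937767] [-2.58551156e-04  2.11869600e-01  9.77297908e-01 -7.47828090e-05] [ 0.19386803  0.24257832 -0.78910291]
```

View pics/w2.png

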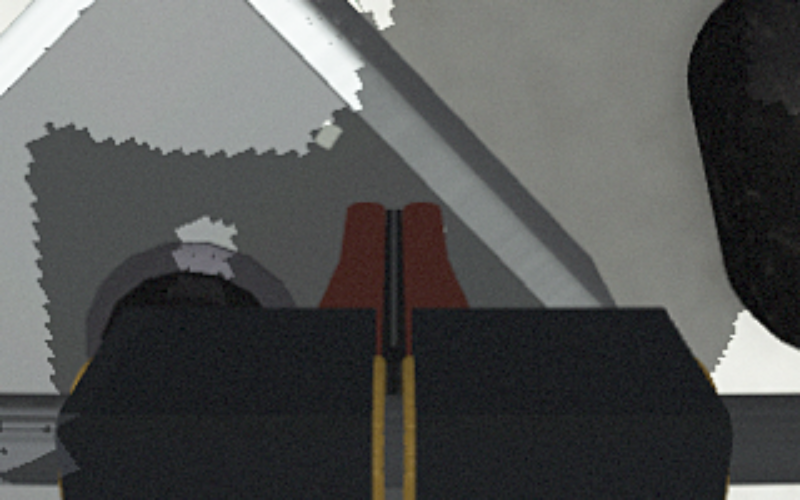

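Request:
arm_command([
  {"dx":-0.1,"dy":0,"dz":0,"rx":0,"ry":0,"rz":0,"claw":1},
  {"dx":-0.1,"dy":0,"dz":0,"rx":0,"ry":0,"rz":0,"claw":1},
  {"dx":-0.1,"dy":0,"dz":0,"rx":0,"ry":0,"rz":0,"claw":1},
  {"dx":-0.1,"dy":0,"dz":0,"rx":0,"ry":0,"rz":0,"claw":1},
  {"dx":0,"dy":0,"dz":0,"rx":0,"ry":0,"rz":0,"claw":1},
])

```text
clock: 4.58
tool_pos: [0.4818, -0.0797, 0.0695]
tcp_rot: [-0.001, 0.212, 0.977, 0.0]
contact_force: [-3.4, 2.1, 3.2]
width: 0.0007
gripper_force: 1.7
```

Request:
arm_command([
  {"dx":-0.1,"dy":0.033,"dz":0,"rx":0,"ry":0,"rz":1,"claw":1},
  {"dx":-0.1,"dy":0.033,"dz":0,"rx":0,"ry":0,"rz":1,"claw":1},
  {"dx":-0.1,"dy":0.033,"dz":0,"rx":0,"ry":0,"rz":1,"claw":1},
  {"dx":-0.1,"dy":0.033,"dz":0,"rx":0,"ry":0,"rz":1,"claw":1},
  {"dx":-0.1,"dy":0.033,"dz":0,"rx":0,"ry":0,"rz":1,"claw":1},
])

```text
clock: 5.2
tool_pos: [0.4981, -0.0844, 0.0697]
tcp_rot: [0.001, 0.379, 0.925, -0.0]
contact_force: [0.0, 0.3, -0.2]
width: 0.0004
gripper_force: 0.0
```

```bash
python3 - <<'E'
from h import *
from workcell import monitor,snapshot
s=monitor.observe(); im=snapshot('top'); print(s['clock'],s['tool_pos'],s['tcp_rot'],s['contact_force'],s['torque'])
cv2.imwrite('pics/t2.png',cv2.resize(im[150:260,230:370],(770,600)))
E
```

```text
5.2 [ 0.4980897  -0.08435976  0.06972632] [ 5.81160647e-04  3.79368999e-01  9.25245276e-01 -6.65038402e-05] [ 0.03393632  0.2844169  -0.18400028] [ 0.03293892  0.04119634 -0.05560846]
```

View pics/t2.png

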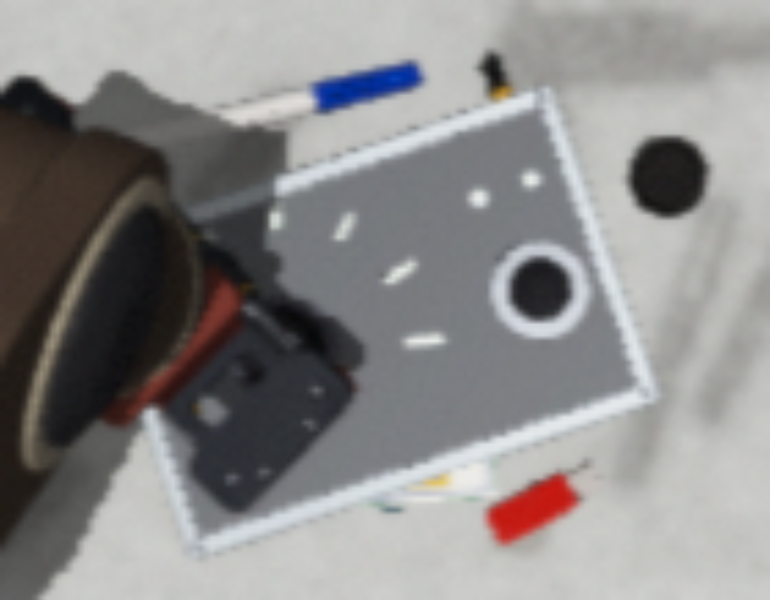

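Request:
arm_command([
  {"dx":-0.1,"dy":0.033,"dz":0,"rx":0,"ry":0,"rz":1,"claw":1},
  {"dx":-0.1,"dy":0.033,"dz":0,"rx":0,"ry":0,"rz":1,"claw":1},
  {"dx":-0.1,"dy":0.033,"dz":0,"rx":0,"ry":0,"rz":1,"claw":1},
  {"dx":-0.1,"dy":0.033,"dz":0,"rx":0,"ry":0,"rz":1,"claw":1},
  {"dx":-0.1,"dy":0.033,"dz":0,"rx":0,"ry":0,"rz":1,"claw":1},
])

```text
clock: 5.88
tool_pos: [0.51, -0.092, 0.0694]
tcp_rot: [-0.001, 0.533, 0.846, 0.0]
contact_force: [0.4, 0.9, -0.9]
width: 0.0007
gripper_force: 0.7
```

Request:
arm_command([
  {"dx":-0.1,"dy":0.033,"dz":0,"rx":0,"ry":0,"rz":1,"claw":1},
  {"dx":-0.1,"dy":0.033,"dz":0,"rx":0,"ry":0,"rz":1,"claw":1},
  {"dx":-0.05,"dy":0.017,"dz":0,"rx":0,"ry":0,"rz":0.5,"claw":1},
  {"dx":0,"dy":0,"dz":0,"rx":0,"ry":0,"rz":0,"claw":1},
  {"dx":0,"dy":0,"dz":0,"rx":0,"ry":0,"rz":0,"claw":1},
])

```text
clock: 6.5
tool_pos: [0.5156, -0.0988, 0.0696]
tcp_rot: [0.0, 0.604, 0.797, 0.0]
contact_force: [-0.4, -0.1, 0.3]
width: 0.0009
gripper_force: 0.0
```

Request:
arm_command([
  {"dx":-0.1,"dy":0.033,"dz":0,"rx":0,"ry":0,"rz":1,"claw":1},
  {"dx":-0.1,"dy":0.033,"dz":0,"rx":0,"ry":0,"rz":1,"claw":1},
  {"dx":-0.1,"dy":0.033,"dz":0,"rx":0,"ry":0,"rz":1,"claw":1},
  {"dx":-0.1,"dy":0.033,"dz":0,"rx":0,"ry":0,"rz":1,"claw":1},
  {"dx":0,"dy":0,"dz":0,"rx":0,"ry":0,"rz":0,"claw":1},
])

```text
clock: 7.12
tool_pos: [0.5214, -0.1087, 0.0695]
tcp_rot: [-0.001, 0.709, 0.705, 0.0]
contact_force: [-1.3, 5.2, 2.6]
width: 0.0004
gripper_force: 2.4
```

```bash
python3 - <<'E'
from workcell import monitor
import numpy as np
s=monitor.observe(); p=s['tool_pos'][:2]-np.array([.4765,-.1262]); print(s['clock'],s['tool_pos'],s['contact_force'],np.linalg.norm(p),np.degrees(np.arctan2(p[1],p[0]))-19.8)
E
```

```text
7.125 [ 0.52140817 -0.10865782  0.06954598] [-1.30888288  5.16534171  2.6246721 ] 0.04821278054743142 1.5367755935048812
```

Request:
arm_command([
  {"dx":-0.1,"dy":0.033,"dz":0,"rx":0,"ry":0,"rz":1,"claw":1},
  {"dx":-0.1,"dy":0.033,"dz":0,"rx":0,"ry":0,"rz":1,"claw":1},
  {"dx":-0.05,"dy":0.017,"dz":0,"rx":0,"ry":0,"rz":0.5,"claw":1},
  {"dx":0,"dy":0,"dz":0,"rx":0,"ry":0,"rz":0,"claw":1},
  {"dx":0,"dy":0,"dz":0,"rx":0,"ry":0,"rz":0,"claw":1},
])

```text
clock: 7.75
tool_pos: [0.5236, -0.1177, 0.0697]
tcp_rot: [0.0, 0.768, 0.64, -0.0]
contact_force: [0.4, 0.2, -0.5]
width: 0.0006
gripper_force: 0.0
```

Request:
arm_command([
  {"dx":-0.05,"dy":0.017,"dz":0,"rx":0,"ry":0,"rz":0.5,"claw":1},
  {"dx":-0.05,"dy":0.017,"dz":0,"rx":0,"ry":0,"rz":0.5,"claw":1},
  {"dx":0,"dy":0,"dz":0,"rx":0,"ry":0,"rz":0,"claw":1},
  {"dx":0,"dy":0,"dz":0,"rx":0,"ry":0,"rz":0,"claw":1},
  {"dx":0,"dy":0,"dz":0,"rx":0,"ry":0,"rz":0,"claw":1},
])

```text
clock: 8.38
tool_pos: [0.524, -0.1206, 0.0696]
tcp_rot: [-0.0, 0.79, 0.613, 0.0]
contact_force: [0.5, 1.4, 0.2]
width: 0.0007
gripper_force: 0.0
```

Request:
arm_command([
  {"dx":0.2,"dy":0,"dz":0,"rx":0,"ry":0,"rz":0,"claw":1},
  {"dx":0.2,"dy":0,"dz":0,"rx":0,"ry":0,"rz":0,"claw":1},
  {"dx":0,"dy":0,"dz":-0.8,"rx":0,"ry":0,"rz":0,"claw":1},
  {"dx":0,"dy":0,"dz":-1,"rx":0,"ry":0,"rz":0,"claw":1},
  {"dx":0,"dy":0,"dz":-1,"rx":0,"ry":0,"rz":0,"claw":1},
])

```text
clock: 9.0
tool_pos: [0.527, -0.1086, 0.1544]
tcp_rot: [-0.0, 0.79, 0.613, -0.0]
contact_force: [0.3, 0.7, -0.3]
width: 0.0008
gripper_force: 0.0
```

Request:
arm_command([
  {"dx":-0.88,"dy":0.055,"dz":0,"rx":0,"ry":0,"rz":0,"claw":1},
  {"dx":-0.88,"dy":0.055,"dz":0,"rx":0,"ry":0,"rz":0,"claw":1},
  {"dx":-0.88,"dy":0.055,"dz":0,"rx":0,"ry":0,"rz":0,"claw":1},
  {"dx":-0.88,"dy":0.055,"dz":0,"rx":0,"ry":0,"rz":0,"claw":1},
  {"dx":-0.88,"dy":0.055,"dz":0,"rx":0,"ry":0,"rz":0,"claw":1},
])

```text
clock: 9.62
tool_pos: [0.5021, -0.2392, 0.1536]
tcp_rot: [-0.0, 0.79, 0.613, 0.0]
contact_force: [-0.5, -1.0, -0.7]
width: 0.0003
gripper_force: 0.0
```

```bash
python3 - <<'E'
from h import *
from workcell import monitor,snapshot
s=monitor.observe(); im=snapshot('top'); print(s['clock'],s['tool_pos'],s['tcp_rot'],s['contact_force'])
w=snapshot('wrist')
cv2.imwrite('pics/t3.png',np.vstack([cv2.resize(im[150:260,230:370],(382,300)),cv2.resize(w,(480,300))[:,:382]]) if 0 else np.hstack([cv2.resize(im[150:260,230:370],(400,314)),cv2.resize(w[:314],(400,314))]))
E
```

```text
9.625 [ 0.50207384 -0.23920719  0.15361936] [-7.65067035e-05  7.90217657e-01  6.12826272e-01  9.38267077e-05] [-0.49081913 -0.96587655 -0.72246379]
```

View pics/t3.png

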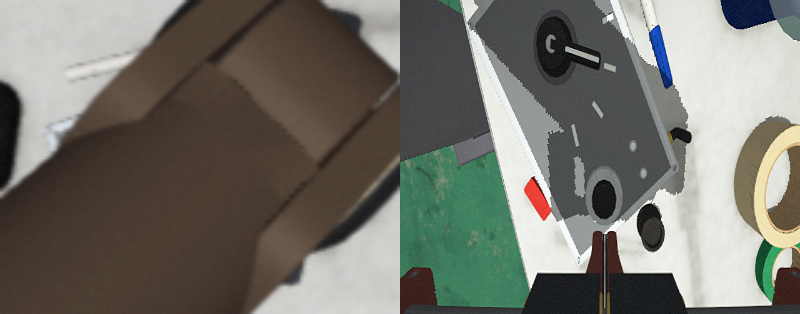

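```bash
python3 - <<'E'
from h import *
from workcell import monitor
s=monitor.observe(); f=lambda u,v:((u-400)*1.6,v)
np.set_printoptions(precision=4,suppress=True)
hub=plane('wrist',[f(549,45)],.082,s)[0]; end=plane('wrist',[f(600,62)],.082,s)[0]
d=end-hub; print('hub',hub,'lever',np.degrees(np.arctan2(d[1],d[0])),np.linalg.norm(d))
for m in [(610,68),(597,108),(574,135),(607,18)]:
    p=plane('wrist',[f(*m)],.06,s)[0]-[.4765,-.1262,.06]; print(m,np.degrees(np.arctan2(p[1],p[0]))-18.5,np.linalg.norm(p))
print('btn',plane('wrist',[f(603,199)],.068,s), plane('wrist',[f(603,199)],.072,s))
E
```

```text
hub [ 0.4745 -0.125   0.082 ] lever -26.158520887813793 0.051737359698191446
(610, 68) -44.1691569784023 0.060150370949296886
(597, 108) -73.95002676120376 0.058718250021209104
(574, 135) -105.98722063612344 0.05993205510441262
(607, 18) -13.06911516538179 0.059295195255811096
btn [[ 0.4999 -0.2389  0.068 ]] [[ 0.5002 -0.2378  0.072 ]]
```

Request:
arm_command([
  {"dx":0,"dy":-0.03,"dz":0.8,"rx":0,"ry":0,"rz":0,"claw":1},
  {"dx":0,"dy":0,"dz":0.9,"rx":0,"ry":0,"rz":0,"claw":1},
  {"dx":0,"dy":0,"dz":0.6,"rx":0,"ry":0,"rz":0,"claw":1},
  {"dx":0,"dy":0,"dz":0.1,"rx":0,"ry":0,"rz":0,"claw":1},
  {"dx":0,"dy":0,"dz":0,"rx":0,"ry":0,"rz":0,"claw":1},
])

```text
clock: 10.35
tool_pos: [0.5014, -0.2384, 0.082]
tcp_rot: [-0.0, 0.79, 0.613, 0.0]
contact_force: [-0.4, 1.0, 1.4]
width: 0.0005
gripper_force: 0.8
```

Request:
arm_command([
  {"dx":0,"dy":0,"dz":0.05,"rx":0,"ry":0,"rz":0,"claw":1},
  {"dx":0,"dy":0,"dz":0.05,"rx":0,"ry":0,"rz":0,"claw":1},
  {"dx":0,"dy":0,"dz":0.05,"rx":0,"ry":0,"rz":0,"claw":1},
  {"dx":0,"dy":0,"dz":0,"rx":0,"ry":0,"rz":0,"claw":1},
  {"dx":0,"dy":0,"dz":0,"rx":0,"ry":0,"rz":0,"claw":1},
])

```text
clock: 10.98
tool_pos: [0.5016, -0.2388, 0.0774]
tcp_rot: [0.0, 0.79, 0.613, 0.0]
contact_force: [0.6, 0.9, 4.7]
width: 0.0007
gripper_force: 2.1
```

Request:
arm_command([
  {"dx":0,"dy":0,"dz":0.04,"rx":0,"ry":0,"rz":0,"claw":1},
  {"dx":0,"dy":0,"dz":0.03,"rx":0,"ry":0,"rz":0,"claw":1},
  {"dx":0,"dy":0,"dz":0,"rx":0,"ry":0,"rz":0,"claw":1},
  {"dx":0,"dy":0,"dz":0,"rx":0,"ry":0,"rz":0,"claw":1},
  {"dx":0,"dy":0,"dz":0,"rx":0,"ry":0,"rz":0,"claw":1},
])

```text
clock: 11.6
tool_pos: [0.5016, -0.2389, 0.0762]
tcp_rot: [0.0, 0.79, 0.612, 0.001]
contact_force: [-2.4, 3.6, 16.6]
width: 0.0004
gripper_force: 8.3
```

Request:
arm_command([
  {"dx":0,"dy":0,"dz":-0.1,"rx":0,"ry":0,"rz":0,"claw":1},
  {"dx":0,"dy":0,"dz":-0.2,"rx":0,"ry":0,"rz":0,"claw":1},
  {"dx":0,"dy":0,"dz":-0.7,"rx":0,"ry":0,"rz":0,"claw":1},
  {"dx":0,"dy":0,"dz":-1,"rx":0,"ry":0,"rz":0,"claw":1},
  {"dx":0,"dy":0,"dz":-0.6,"rx":0,"ry":0,"rz":0,"claw":1},
])

```text
clock: 12.22
tool_pos: [0.5008, -0.2392, 0.1539]
tcp_rot: [0.0, 0.791, 0.612, -0.0]
contact_force: [-0.7, 0.2, 1.1]
width: 0.0005
gripper_force: 0.0
```

Request:
arm_command([
  {"dx":0,"dy":0,"dz":0,"rx":0,"ry":0,"rz":0,"claw":1},
  {"dx":0,"dy":0,"dz":0,"rx":0,"ry":0,"rz":0,"claw":1},
  {"dx":0,"dy":0,"dz":0,"rx":0,"ry":0,"rz":0,"claw":1},
  {"dx":0,"dy":0,"dz":0,"rx":0,"ry":0,"rz":0,"claw":1},
  {"dx":0,"dy":0,"dz":0,"rx":0,"ry":0,"rz":0,"claw":1},
])

```text
clock: 12.85
tool_pos: [0.501, -0.2388, 0.1527]
tcp_rot: [-0.0, 0.79, 0.613, -0.0]
contact_force: [-0.4, 0.0, -0.5]
width: 0.0006
gripper_force: 0.0
```

```bash
python3 - <<'E'
from h import *
from workcell import monitor,snapshot
s=monitor.observe(); print(s['clock'],s['tool_pos'],s['contact_force'])
cv2.imwrite('pics/w4.png',snapshot('wrist'))
E
```

```text
12.85 [ 0.50095958 -0.23877001  0.15269703] [-0.43816461  0.00733822 -0.51046014]
```

View pics/w4.png

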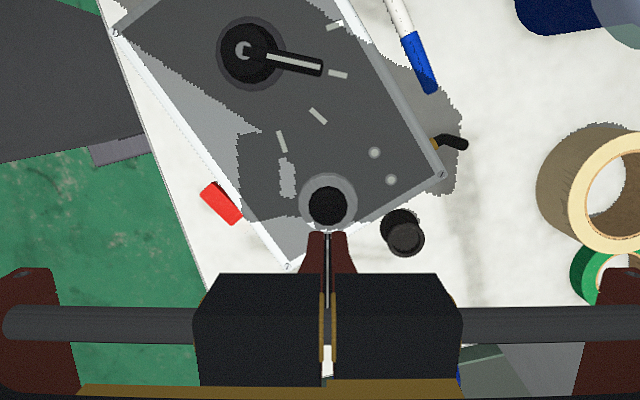

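The lever still points at the sixth bar: its end is at (320,68) and the bar at (338,74). The button at (328,205) is back up, and the case, loupe, USB key and marker have not moved. Handing in.

```bash
python3 -c "
from workcell import workorder
print(workorder.finish_job())"
```

```text
the job is handed in; nothing more can be done
None
```

The selector lever rests in its click at the sixth mark, and after that I pressed the start button right down and let it come back up; the controller and the loose things were left undisturbed, and the job is handed in at about 13 s.

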